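# Unlock the cam and send the vial carriage home

### The arm

A 7-joint arm with a two-finger parallel gripper is mounted at the origin on the work surface. World frame = base frame: x ahead of the robot, y to its left, z up, the work surface at z = 0. Lengths are in m, angles in rad, forces in N, time in s.
With the tool pointing down it reaches from about 0.425 to 0.875 m from the base axis. Payload 8.4 kg.
Tool frame: the origin (TCP) lies on the front face of the gripper's body, between the roots of the fingers; the fingertips stand 70 mm ahead of it and the grasp point (between the pads) lies 51 mm ahead of it; z points along the fingers, y is the line along which they close (so a half turn about z gives the same grasp; the last joint's range is limited). The gripper opens to 87 mm and grips with 3 to 60 N. Pads are 19 mm wide; open, the fingers measure 117 mm over their backs; the gripper's body (75 mm by 190 mm) begins 51 mm behind the grasp point.
Start: joints at [1.063, 0.333, 0.04, 1.465, -0.013, 1.343, -0.059], TCP at [0.258, -0.596, 0.292] pointing down, gripper open.
Joint ranges: [-2.58, 2.58], [-0.38, 2.09], [-1.3, 1.39], [0.25, 2.4], [-1.5, 4.64], [0.08, 2.09], [-2.65, 2.65]. Speed limits (rad/s): [2.22, 2.22, 2.79, 2.79, 3.14, 3.14, 3.14].

### API

Orientations are given as a rotation vector (axis times angle).
In Python, from cell import arm gives the robot as it stands. The module is installed in compiled form; this text tells all that it offers.
- The arm moves only by the tool jog_arm, never from a script. Its argument "motion" is a list of rows, each an object with "hand": the opening in per cent of the stroke, from 0 (shut) to 100 (fully open); "xyz": the shift along the world's x, y, z in cm, a list of three; "yaw": the turn about the world's z in rad. A call has 1 to 10 rows; each row is the pose to reach, as a shift and turn from the pose commanded when the call began; what a row does not reach only later rows make up. A row lasts 1/10 s, in which the tool goes at most 50 mm and 8.59 degrees, less where a joint would pass 70% of its speed; a pose out of reach is approached as far as the arm can. A call with a gripper value outside its range is refused whole. The fingers move at their own pace and stop on an object; "force" is the grip in N (left out, the last holds). Time passes only in rows, so rows that repeat a pose let the fingers close. It gives the time, the measured TCP pose, the force, the opening and the grip force at its end, in the units of the state.
- arm.read_state(): the state, without advancing time (a new reading comes with each control period).
- arm.snapshot(name): name is "scene" or "top" or "wrist"; returns a dict with "color" (420x560x3 uint8, red, green, blue), "vfov" (degrees; the focal length in pixels is half the picture's height over the tangent of half this angle, whatever the lens; pixels are square), "cx", "cy" (the principal point, pixels), "R" (3x3) and "t" (3): a world point X has camera coordinates R X + t; the wrist camera has in their place "hand_eye" (4x4, takes a point from camera to tool coordinates, whose origin is the TCP and whose axes are the flange's). Camera axes: x right, y down, z forward; pixel columns grow to the right and rows downward; lengths in m; the calibration is good to about 2 mm. A picture is of the moment at which its call begins: read the wrist's pose just before it. There is no depth.
- arm.sign_off(): hands the job in; it is judged then, once.
The state is a dict: "clock": time; "joints": joint angles; "joint_vel": joint speeds; "tau": joint torques, N m; "eef_pos": TCP position; "ee_rot": TCP orientation; "ft_force": force on the tool from outside, world axes, zero at the start; "wrist_torque": the same for the moment, N m; "width": finger opening in m; "finger_force": force on a finger pad.
Only numpy, scipy, OpenCV 4.12 (cv2) and the standard library are available. Lean on these libraries where they do the work, as an engineer would, in place of code of your own. Each camera call takes 0.05 s, during which the arm holds its last target. There are 200 camera calls.

### The job

The cam lock of the vial shuttle is holding the carriage back. With closed fingers push the cam's upright fin round until the cam's notch (its low point) squarely faces the carriage's nose, and only then push the carriage forward by its rear plate until it is fully home against its stops. Push only: lift nothing, keep the vials standing in the carriage, and leave everything else on the bench where it is.

Things in the scene. Friction and masses are not known exactly. Their poses are not given: they have to be found in the camera images.
- station: fixed aluminium base of the vial shuttle, x -175 to +135, y -65 to +65, 12 mm thick. Origin on the bench, own x axis = forward (the way the carriage slides, towards the cam), z up. Two rails, 24 mm above the bench, inner faces at y +-32 mm, guide the carriage; at their front ends two stop blocks 34 mm high have their rear faces at x +5.5 mm.
- cam_axis (a point): point on the cam's vertical turning axis, at x +75, y 0 mm in the station, 60 mm above the bench. The cam is a dark steel disc of radius 45 mm, top 27 mm above the bench, with one V-shaped notch in its rim (in to radius 22 mm) and a hub of radius 13 mm, top 87 mm above the bench.
- cam (a joint): angle of the cam (rad), positive anticlockwise from above; turns right round both ways. 0 or 2 pi is the low point: the notch faces back to the carriage's nose and the fin points straight forward, along the station's +x. Starts from 0.9 to 5.38. Stiff to turn (about 0.08 N m, some 2 N on the fin); stays where it is left.
- fin_mid (a point): middle of the cam's fin, 40 mm from the cam axis, 62 mm above the bench. The fin is an upright bare steel blade 8 mm thick, from the hub to 62 mm from the axis, 38 to 85 mm above the bench, pointing directly away from the notch. Only things at most 34 mm high lie under its sweep.
- carriage: loose grey carriage, about 0.5 kg, 2 mm play to each rail. Origin at the centre of its underside, 12 mm above the bench; x axis forward. Block 90 x 60 x 22 mm with 6 vial holes. Home: its front face (x +45) on the stop blocks, origin at x -39.5 mm in the station; starts 28 to 70 mm behind that. Slides against friction of a few newtons.
- rear_plate (a point): centre of the rear face of the carriage's upright steel rear plate, to push on: 45 mm behind the carriage's origin, 42 mm above the bench; the plate is 56 mm wide, top 69 mm above the bench.
- nose (a point): front tip of the carriage's nose, a bar ending in a vertical roller of radius 6 mm, 90 mm ahead of the carriage's origin. Unless the notch faces it, it strikes the cam's rim about 20 mm short of home.
- vial0: capped vial, 13 mm diameter, 45 mm tall, origin at its foot, standing loose in a hole of the carriage 16 mm deep, top 63 mm above the bench.
- vial1: as vial0, in another hole.
- vial2: as vial0, in another hole.
- spare_vial: bystander: a like vial standing on the bench beside the station.
- beaker: bystander: glass beaker, 66 mm diameter, 85 mm tall, beside the station.
- dish: bystander: round flat dish, 88 mm diameter, 14 mm tall.
- marker: bystander: marker pen, 125 mm long, 13 mm thick, lying on the bench.
- tip_box: bystander: box 85 x 120 x 50 mm.
- canister: bystander: white canister, 100 mm diameter, 170 mm tall.

How it is judged:
By the outcome, as a careful person would: the job done as asked, in the order asked, and still so for the second after the job is handed in, with the robot touching nothing.
It also fails if it takes over 61 s, if anything falls off the work surface, if the arm or the gripper's body presses on something with over 40 N, if the wrist force passes 120 N, or if a joint passes its speed limit or range.

## Working session

There is one attempt and no reset: what is moved stays moved. The work goes in short steps, Python scripts to look and compute and a tool call to move; the robot and the scene stay as the last step left them, time stands still between calls to the robot, and variables do not carry over. Pictures are saved under pics/ and viewed, at most 10 in all, crops included, and the job is handed in when it is done.

Besides the shell and the picture viewer there is one more tool, called after ">>>" by a JSON object that holds its "name" and its "arguments", one argument or row to a line. jog_arm: Moves the arm, as the interface text tells. Its arguments: {"type":"object","properties":{"motion":{"type":"array","items":{"type":"object","properties":{"hand":{"type":"number"},"xyz":{"type":"array","items":{"type":"number"}},"yaw":{"type":"number"}}}},"force":{"type":"number"}},"required":["motion"]}

```bash
mkdir -p pics
cat > h.py <<'E'
import numpy as np, cv2
from cell import arm
def snap(n,f):
    s=arm.snapshot(n); cv2.imwrite(f'pics/{f}.png',s['color'][:,:,::-1]); np.save(f'pics/{f}.npy',{k:v for k,v in s.items() if k!='color'},allow_pickle=True); return s
def load(f): return np.load(f'pics/{f}.npy',allow_pickle=True).item()
def foc(s): return 210/np.tan(np.radians(s['vfov'])/2)
def ray(s,u,v):
    R=np.array(s['R']);t=np.array(s['t']);f=foc(s)
    d=R.T@np.array([(u-s['cx'])/f,(v-s['cy'])/f,1]); return -R.T@t,d/np.linalg.norm(d)
def atz(s,u,v,z):
    o,d=ray(s,u,v); return o+d*(z-o[2])/d[2]
def tri(*r):
    A=sum(np.eye(3)-np.outer(d,d) for o,d in r); b=sum((np.eye(3)-np.outer(d,d))@o for o,d in r)
    p=np.linalg.solve(A,b); return p,[np.linalg.norm((np.eye(3)-np.outer(d,d))@(p-o)) for o,d in r]
def proj(s,X):
    c=np.array(s['R'])@np.array(X)+np.array(s['t']); return s['cx']+foc(s)*c[0]/c[2], s['cy']+foc(s)*c[1]/c[2]
E
python3 - <<'E'
from h import *
for n in('scene','top'):
    s=snap(n,n+'0'); print(n,s['vfov'],s['cx'],s['cy'],-np.array(s['R']).T@s['t'])
st=arm.read_state(); print(st['clock'],st['eef_pos'],st['ee_rot'],st['width'])
E
```

```text
scene 45.07027569140273 280.3418432859625 210.15272404052155 [1.53732264 0.54225488 0.9243484 ]
top 47.93346074220615 277.5749871424845 212.79340851443095 [0.36156804 0.00567964 1.1893326 ]
0.1 [ 0.25822096 -0.596177    0.29144821] [-3.07488120e+00 -6.37329376e-01  6.15501400e-04] 0.08696709945051592
```

View pics/scene0.png

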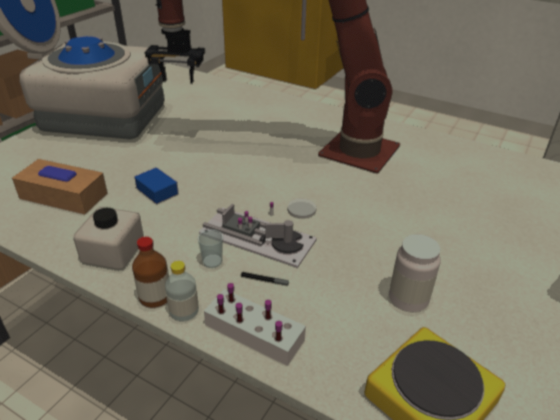

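View pics/top0.png

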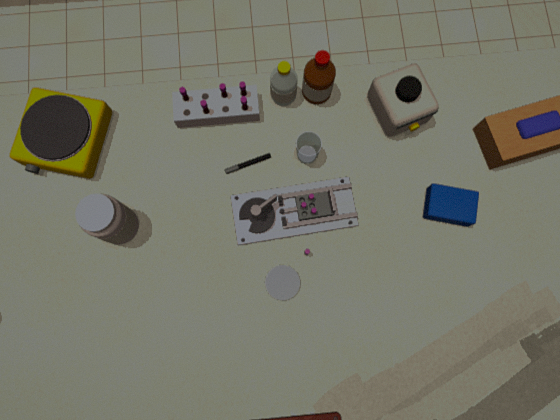

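The scene shows the station at about (260,235). In the top view it is at (295,210), with the cam at (257,213) to the left, the carriage at (315,205), the beaker at (308,147), the spare vial at (307,252), the dish at (283,283) and the marker at (248,163). I'll enlarge crops of both.

Run:
```python
import cv2
a=cv2.imread('pics/top0.png')[165:265,222:366]; b=cv2.imread('pics/scene0.png')[190:275,190:330]
cv2.imwrite('pics/c_top.png',cv2.resize(a,(792,550),interpolation=cv2.INTER_CUBIC))
cv2.imwrite('pics/c_scene.png',cv2.resize(b,(784,476),interpolation=cv2.INTER_CUBIC))
```

```text
(no output)
```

View pics/c_top.png

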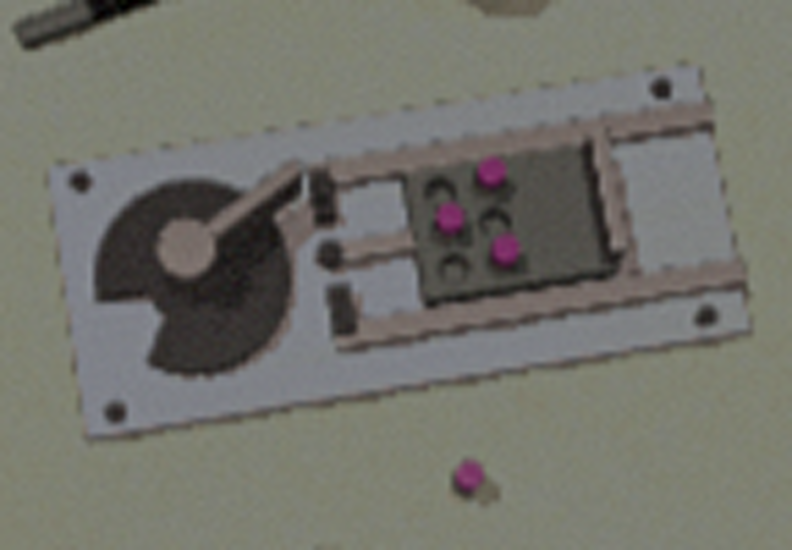

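View pics/c_scene.png

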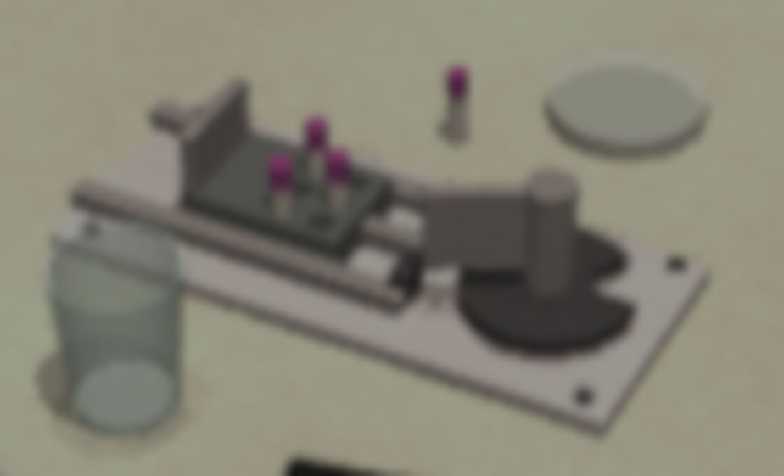

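The top crop (5.5x) shows the station corners at (50,167), (700,66), (750,333) and (88,438). The hub top is at (186,248), the fin tip near (298,172), and the notch points lower left. The scene crop (5.6x) shows the hub top at (552,186), the fin's upper outer corner at (425,193), and the rear plate's upper corners at (183,155) and (243,85).

```bash
cat >> h.py <<'E'
T=lambda u,v:(222+(u+.5)/5.5-.5,165+(v+.5)/5.5-.5)
S=lambda u,v:(190+(u+.5)/5.6-.5,190+(v+.5)/5.6-.5)
E
python3 - <<'E'
from h import *
from scipy.optimize import least_squares
t=load('top0');s=load('scene0')
loc=[(135,-65),(-175,-65),(-175,65),(135,65)]
px=[(50,167),(700,66),(750,333),(88,438)]
P=np.array([atz(t,*T(*p),.012) for p in px])
L=np.array(loc)/1e3
def f(q): 
    c,sn=np.cos(q[2]),np.sin(q[2]); return (L@np.array([[c,sn],[-sn,c]])+q[:2]-P[:,:2]).ravel()
r=least_squares(f,[.7,.0,np.pi/2]); x,y,a=r.x; print('station',r.x,np.abs(r.fun).max())
np.save('st.npy',r.x)
c,sn=np.cos(a),np.sin(a); R=np.array([[c,-sn],[sn,c]])
W=lambda X:R@np.array(X)+r.x[:2]
St=lambda p:(np.array(p[:2])-r.x[:2])@R*1e3
for n,p,q in [('hub top',(186,248),(552,186)),('fin tip top',(298,172),(425,193)),('plate -y top',(598,128),None),('front-left corner',(88,438),(705,275)),('front right',(50,167),(600,433))]:
    if q:
        X,e=tri(ray(t,*T(*p)),ray(s,*S(*q))); print(n,X.round(4),'st',St(X).round(1),np.round(e,4))
for z,p in [(.087,(186,248)),(.085,(298,172)),(.069,(598,128)),(.069,(620,250)),(.063,(450,217)),(.034,(330,255))]:
    X=atz(t,*T(*p),z); print(z,X.round(4),St(X).round(1))
print('cam axis',W([.075,0]))
E
```

```text
station [ 0.60353985 -0.03777743  1.63464941] 0.0016281849207262777
hub top [0.599  0.0384 0.0838] st [76.3 -0.3] [0.0006 0.0006]
fin tip top [ 0.6296 -0.0137  0.0789] st [ 22.4 -27.5] [0.0002 0.0002]
front-left corner [0.5319 0.0925 0.0032] st [134.5  63.2] [0.0002 0.0002]
front right [0.661  0.1013 0.003 ] st [135.1 -66.2] [0.0008 0.0008]
0.087 [0.5986 0.0378 0.087 ] [75.7  0.1]
0.085 [ 0.6282 -0.0138  0.085 ] [ 22.4 -26.2]
0.069 [ 0.6396 -0.1488  0.069 ] [-113.1  -28.9]
0.069 [ 0.5836 -0.152   0.069 ] [-112.7   27.2]
0.063 [ 0.6067 -0.0794  0.063 ] [-41.8  -0.5]
0.034 [ 0.6006 -0.0255  0.034 ] [12.4  2.2]
cam axis [0.59875413 0.03706972]
```

Station pose, hub height (84 vs 87 mm) and fin (59 mm radius, 79–85 mm high) agree with the text. The cam is at about 206.5° (3.60 rad), so I'll push it anticlockwise to 2π. First move is to a standoff between the nose and the fin.

>>> {"name": "jog_arm", "arguments": {
  "motion": [
    {"hand":0,"xyz":[2.4,4.1,0],"yaw":0.012},
    {"hand":0,"xyz":[4.8,8.2,0],"yaw":0.024},
    {"hand":0,"xyz":[7.2,12.3,0],"yaw":0.036},
    {"hand":0,"xyz":[9.6,16.4,0],"yaw":0.048},
    {"hand":0,"xyz":[12,20.5,0],"yaw":0.06},
    {"hand":0,"xyz":[14.4,24.6,0],"yaw":0.072},
    {"hand":0,"xyz":[16.8,28.7,0],"yaw":0.084},
    {"hand":0,"xyz":[19.2,32.8,0],"yaw":0.096},
    {"hand":0,"xyz":[21.6,36.9,0],"yaw":0.108},
    {"hand":0,"xyz":[24,41,0],"yaw":0.119}
  ],
  "force": 20
}}

```text
clock: 1.1
eef_pos: [0.4988, -0.1846, 0.2922]
ee_rot: [3.033, 0.82, -0.0]
ft_force: [0.6, 0.4, 0.6]
width: 0.0149
finger_force: 0.0
```

>>> {"name": "jog_arm", "arguments": {
  "motion": [
    {"hand":0,"xyz":[2.1,3.5,0]},
    {"hand":0,"xyz":[4.1,7.1,0]},
    {"hand":0,"xyz":[6.2,10.6,0]},
    {"hand":0,"xyz":[8.2,14.1,0]},
    {"hand":0,"xyz":[10.3,17.6,0]},
    {"hand":0,"xyz":[10.3,17.6,0]},
    {"hand":0,"xyz":[10.3,17.6,-2]},
    {"hand":0,"xyz":[10.3,17.6,-4]},
    {"hand":0,"xyz":[10.3,17.6,-6]},
    {"hand":0,"xyz":[10.3,17.6,-6]}
  ]
}}

```text
validation failed for argument at $.mo...
```

Run:
```python
from h import *
st=arm.read_state(); print({k:np.round(st[k],4) for k in('clock','eef_pos','ee_rot','width','ft_force','joints')})
snap('wrist','w1')
print(load('w1')['hand_eye'],foc(load('w1')))
```

```text
{'clock': np.float64(1.1), 'eef_pos': array([ 0.4988, -0.1846,  0.2922]), 'ee_rot': array([ 3.0327e+00,  8.1980e-01, -3.0000e-04]), 'width': np.float64(0.0149), 'ft_force': array([0.6292, 0.439 , 0.6147]), 'joints': array([ 0.5607,  0.1122, -0.3121,  1.738 ,  0.0358,  1.2971, -0.802 ])}
[[-3.79389274e-04 -9.61943444e-01 -2.73248360e-01  7.53213831e-02]
 [ 9.99999903e-01 -3.03663242e-04 -3.19425054e-04 -1.87753205e-04]
 [ 2.24293354e-04 -2.73248455e-01  9.61943466e-01 -9.36524080e-02]
 [ 0.00000000e+00  0.00000000e+00  0.00000000e+00  1.00000000e+00]] 333.30722546293305
```

View pics/w1.png

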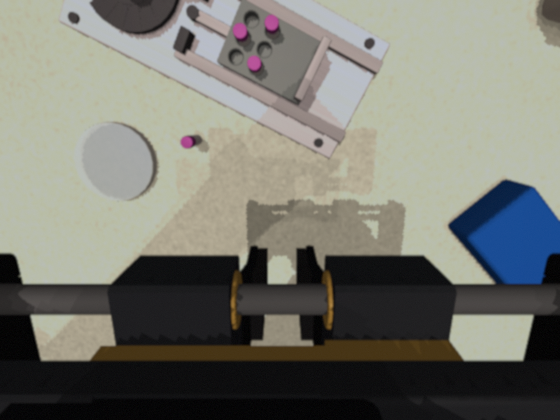

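The wrist view shows the station at the top, with the vials at (240,32), (271,23) and (254,63), and the fingers closing at (250–310,290). The second move was refused because rows need yaw, so I'm resending it.

>>> {"name": "jog_arm", "arguments": {
  "motion": [
    {"hand":0,"xyz":[2.1,3.5,0],"yaw":0},
    {"hand":0,"xyz":[4.1,7.1,0],"yaw":0},
    {"hand":0,"xyz":[6.2,10.6,0],"yaw":0},
    {"hand":0,"xyz":[8.2,14.1,0],"yaw":0},
    {"hand":0,"xyz":[10.3,17.6,0],"yaw":0},
    {"hand":0,"xyz":[10.3,17.6,0],"yaw":0},
    {"hand":0,"xyz":[10.3,17.6,-2],"yaw":0},
    {"hand":0,"xyz":[10.3,17.6,-4],"yaw":0},
    {"hand":0,"xyz":[10.3,17.6,-6],"yaw":0},
    {"hand":0,"xyz":[10.3,17.6,-6],"yaw":0}
  ]
}}

```text
clock: 2.15
eef_pos: [0.5997, -0.0111, 0.2291]
ee_rot: [-3.032, -0.819, 0.008]
ft_force: [-0.3, -0.4, -0.3]
width: 0.0004
finger_force: 0.0
```

Run:
```python
from h import *
st=arm.read_state(); print({k:np.round(st[k],4) for k in('clock','eef_pos','ee_rot','width','ft_force','joints')})
s=snap('wrist','w2')
# project predicted points into wrist image
from scipy.spatial.transform import Rotation as Ro
Tw=np.eye(4);Tw[:3,:3]=Ro.from_rotvec(st['ee_rot']).as_matrix();Tw[:3,3]=st['eef_pos']
C=np.linalg.inv(Tw@s['hand_eye']); d=dict(R=C[:3,:3],t=C[:3,3],vfov=s['vfov'],cx=s['cx'],cy=s['cy']); np.save('pics/w2.npy',d,allow_pickle=True)
x,y,a=np.load('st.npy'); im=s['color'][:,:,::-1].copy()
W=lambda X,Y,Z:(x+np.cos(a)*X-np.sin(a)*Y,y+np.sin(a)*X+np.cos(a)*Y,Z)
th=np.radians(206.5)
for n,p in dict(tip=W(.075+.062*np.cos(th),.062*np.sin(th),.085),hub=W(.075,0,.087),c1=W(-.175,-.065,.012),c2=W(-.175,.065,.012),c3=W(.135,-.065,.012),pl=W(-.113,-.028,.069),pr=W(-.113,.028,.069)).items():
    u,v=proj(d,p); print(n,round(u),round(v)); cv2.circle(im,(int(u),int(v)),3,(0,255,0),1)
cv2.imwrite('pics/w2m.png',im)
```

```text
{'clock': np.float64(2.15), 'eef_pos': array([ 0.5997, -0.0111,  0.2291]), 'ee_rot': array([-3.0316, -0.8187,  0.0083]), 'width': np.float64(0.0004), 'ft_force': array([-0.3311, -0.3506, -0.327 ]), 'joints': array([ 0.3035,  0.3102, -0.4353,  1.6507,  0.137 ,  1.2166, -1.2052])}
tip 310 191
hub 224 191
c1 497 228
c2 424 330
c3 206 77
pl 451 257
pr 414 310
```

View pics/w2m.png

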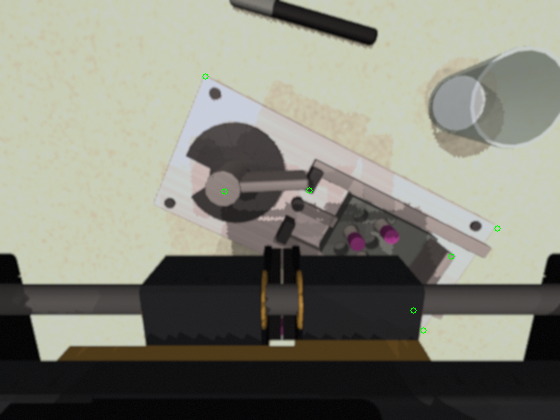

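The projected station, hub and plate points fall on their images within a few pixels, and the fin runs from (224,190) to (309,181). Descending beside the fin.

>>> {"name": "jog_arm", "arguments": {
  "motion": [
    {"hand":0,"xyz":[0,0,-2],"yaw":0},
    {"hand":0,"xyz":[0,0,-4],"yaw":0},
    {"hand":0,"xyz":[0,0,-6],"yaw":0},
    {"hand":0,"xyz":[0,0,-8],"yaw":0},
    {"hand":0,"xyz":[0,0,-9.5],"yaw":0},
    {"hand":0,"xyz":[0,0,-10.5],"yaw":0},
    {"hand":0,"xyz":[0,0,-11.2],"yaw":0},
    {"hand":0,"xyz":[0,0,-11.2],"yaw":0},
    {"hand":0,"xyz":[0,0,-11.2],"yaw":0}
  ]
}}

```text
clock: 3.1
eef_pos: [0.6017, -0.0104, 0.1209]
ee_rot: [3.033, 0.819, 0.001]
ft_force: [-0.4, -0.0, 0.7]
width: 0.0007
finger_force: 0.0
```

Run:
```python
from h import *
st=arm.read_state(); p=st['eef_pos']; print(p.round(4),st['ft_force'].round(2),st['ee_rot'].round(3))
x,y,a=np.load('st.npy'); c,s=np.cos(a),np.sin(a); r0=2*np.arctan2(st['ee_rot'][1],st['ee_rot'][0])
# arc: finger centre at cam angle th: radius 42, offset -(4+9.5) along n
def pos(th,off=13.5,rad=42.):
    X=75+rad*np.cos(th)+off*np.sin(th); Y=rad*np.sin(th)-off*np.cos(th); X/=1e3;Y/=1e3
    return np.array([x+c*X-s*Y,y+s*X+c*Y])
for d in np.r_[206.5:361:5,360,361,362,363]:
    th=np.radians(d); q=(pos(th)-p[:2])*100
    print(d,q.round(2),'yaw',round((d-206.5)*np.pi/180,3))
print(np.degrees(r0), np.degrees(a)+206.5+90)
```

```text
[ 0.6017 -0.0104  0.1209] [-0.37 -0.04  0.66] [3.033e+00 8.190e-01 1.000e-03]
206.5 [0.64 0.44] yaw 0.0
211.5 [1.02 0.54] yaw 0.087
216.5 [1.38 0.67] yaw 0.175
221.5 [1.73 0.83] yaw 0.262
226.5 [2.06 1.02] yaw 0.349
231.5 [2.38 1.24] yaw 0.436
236.5 [2.67 1.49] yaw 0.524
241.5 [2.95 1.76] yaw 0.611
246.5 [3.19 2.05] yaw 0.698
251.5 [3.42 2.37] yaw 0.785
256.5 [3.61 2.7 ] yaw 0.873
261.5 [3.77 3.05] yaw 0.96
266.5 [3.91 3.41] yaw 1.047
271.5 [4.01 3.78] yaw 1.134
276.5 [4.07 4.16] yaw 1.222
281.5 [4.11 4.54] yaw 1.309
286.5 [4.11 4.93] yaw 1.396
291.5 [4.08 5.31] yaw 1.484
296.5 [4.01 5.69] yaw 1.571
301.5 [3.91 6.06] yaw 1.658
306.5 [3.78 6.42] yaw 1.745
311.5 [3.62 6.77] yaw 1.833
316.5 [3.43 7.11] yaw 1.92
321.5 [3.21 7.42] yaw 2.007
326.5 [2.96 7.72] yaw 2.094
331.5 [2.69 7.99] yaw 2.182
336.5 [2.4  8.24] yaw 2.269
341.5 [2.08 8.46] yaw 2.356
346.5 [1.75 8.65] yaw 2.443
351.5 [1.4  8.82] yaw 2.531
356.5 [1.04 8.95] yaw 2.618
360.0 [0.78 9.02] yaw 2.679
361.0 [0.71 9.04] yaw 2.697
362.0 [0.63 9.06] yaw 2.714
363.0 [0.56 9.08] yaw 2.731
30.23639225337066 390.1585124179145
```

>>> {"name": "jog_arm", "arguments": {
  "motion": [
    {"hand":0,"xyz":[0.64,0.44,0],"yaw":0},
    {"hand":0,"xyz":[1.02,0.54,0],"yaw":0.087},
    {"hand":0,"xyz":[1.38,0.67,0],"yaw":0.175},
    {"hand":0,"xyz":[1.73,0.83,0],"yaw":0.262},
    {"hand":0,"xyz":[2.06,1.02,0],"yaw":0.349},
    {"hand":0,"xyz":[2.38,1.24,0],"yaw":0.436},
    {"hand":0,"xyz":[2.67,1.49,0],"yaw":0.524},
    {"hand":0,"xyz":[2.95,1.76,0],"yaw":0.611},
    {"hand":0,"xyz":[3.19,2.05,0],"yaw":0.698},
    {"hand":0,"xyz":[3.42,2.37,0],"yaw":0.785}
  ]
}}

```text
clock: 4.1
eef_pos: [0.6367, 0.0127, 0.121]
ee_rot: [2.485, 1.919, 0.001]
ft_force: [0.8, -2.5, 0.4]
width: 0.0003
finger_force: 1.0
```

>>> {"name": "jog_arm", "arguments": {
  "motion": [
    {"hand":0,"xyz":[0.19,0.33,0],"yaw":0.087},
    {"hand":0,"xyz":[0.35,0.68,0],"yaw":0.175},
    {"hand":0,"xyz":[0.49,1.04,0],"yaw":0.262},
    {"hand":0,"xyz":[0.59,1.41,0],"yaw":0.349},
    {"hand":0,"xyz":[0.65,1.79,0],"yaw":0.436},
    {"hand":0,"xyz":[0.69,2.17,0],"yaw":0.524},
    {"hand":0,"xyz":[0.69,2.56,0],"yaw":0.611},
    {"hand":0,"xyz":[0.66,2.94,0],"yaw":0.698},
    {"hand":0,"xyz":[0.59,3.32,0],"yaw":0.785},
    {"hand":0,"xyz":[0.49,3.69,0],"yaw":0.873}
  ]
}}

```text
clock: 5.1
eef_pos: [0.6419, 0.0501, 0.1212]
ee_rot: [1.44, 2.789, 0.002]
ft_force: [2.4, -0.6, -0.8]
width: 0.0007
finger_force: 1.2
```

>>> {"name": "jog_arm", "arguments": {
  "motion": [
    {"hand":0,"xyz":[-0.13,0.36,0],"yaw":0.087},
    {"hand":0,"xyz":[-0.29,0.71,0],"yaw":0.175},
    {"hand":0,"xyz":[-0.48,1.05,0],"yaw":0.262},
    {"hand":0,"xyz":[-0.7,1.36,0],"yaw":0.349},
    {"hand":0,"xyz":[-0.95,1.66,0],"yaw":0.436},
    {"hand":0,"xyz":[-1.22,1.93,0],"yaw":0.524},
    {"hand":0,"xyz":[-1.51,2.18,0],"yaw":0.611},
    {"hand":0,"xyz":[-1.83,2.4,0],"yaw":0.698},
    {"hand":0,"xyz":[-1.83,2.4,0],"yaw":0.698}
  ]
}}

```text
clock: 6.0
eef_pos: [0.6232, 0.0748, 0.1212]
ee_rot: [0.401, 3.114, 0.002]
ft_force: [1.2, -0.1, 0.3]
width: 0.0003
finger_force: 0.9
```

Run:
```python
from h import *
st=arm.read_state(); p=st['eef_pos']; x,y,a=np.load('st.npy'); c,s=np.cos(a),np.sin(a)
d=p[:2]-[x,y]; print(p.round(4),st['ft_force'].round(2),st['joints'].round(2),'st',np.round([d@[c,s]*1e3,d@[-s,c]*1e3],1),'toolx st deg',np.degrees(2*np.arctan2(st['ee_rot'][1],st['ee_rot'][0])-a))
snap('top','top1');b=snap('scene','scene1')
im=np.hstack([cv2.resize(cv2.imread('pics/top1.png')[160:260,215:315],(400,400),interpolation=2),cv2.resize(cv2.imread('pics/scene1.png')[190:290,230:330],(400,400),interpolation=2)])
cv2.imwrite('pics/m1.png',im)
```

```text
[0.6232 0.0748 0.1212] [ 1.17 -0.09  0.32] [ 0.48  0.6  -0.89  1.67  0.51  1.12  0.76] st [111.1 -26.8] toolx st deg 71.65071374277997
```

View pics/m1.png

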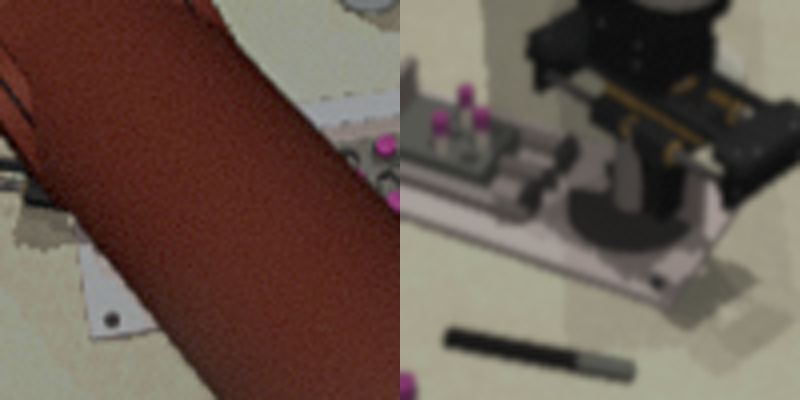

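The scene view shows the fingers against the fin, now near 340°, with the vials upright; the top view is blocked by the arm. I'll push on to about 359°, back off, lift and check.

>>> {"name": "jog_arm", "arguments": {
  "motion": [
    {"hand":0,"xyz":[-0.33,0.19,0],"yaw":0.087},
    {"hand":0,"xyz":[-0.68,0.36,0],"yaw":0.175},
    {"hand":0,"xyz":[-1.04,0.49,0],"yaw":0.262},
    {"hand":0,"xyz":[-1.22,0.54,0],"yaw":0.306},
    {"hand":0,"xyz":[-1.22,0.54,0],"yaw":0.306},
    {"hand":0,"xyz":[-1.22,0.54,0],"yaw":0.306}
  ]
}}

```text
clock: 6.7
eef_pos: [0.6105, 0.0796, 0.1207]
ee_rot: [-0.071, 3.14, 0.0]
ft_force: [3.3, -0.4, 1.5]
width: 0.0007
finger_force: 1.4
```

>>> {"name": "jog_arm", "arguments": {
  "motion": [
    {"hand":0,"xyz":[1,0.06,0],"yaw":0},
    {"hand":0,"xyz":[3,0.2,0],"yaw":0},
    {"hand":0,"xyz":[3,0.2,3],"yaw":0},
    {"hand":0,"xyz":[3,0.2,7],"yaw":0},
    {"hand":0,"xyz":[3,-3,11],"yaw":0},
    {"hand":0,"xyz":[3,-7,12],"yaw":0},
    {"hand":0,"xyz":[5,-10,12],"yaw":0},
    {"hand":0,"xyz":[7,-12,12],"yaw":0},
    {"hand":0,"xyz":[7,-12,12],"yaw":0},
    {"hand":0,"xyz":[7,-12,12],"yaw":0}
  ]
}}

```text
clock: 7.7
eef_pos: [0.68, -0.0407, 0.2394]
ee_rot: [0.073, -3.139, -0.001]
ft_force: [-0.5, 0.1, 1.3]
width: 0.0004
finger_force: 0.0
```

```bash
cat >> h.py <<'E'
def wsnap(f):
    from scipy.spatial.transform import Rotation as Ro
    st=arm.read_state(); s=snap('wrist',f)
    Tw=np.eye(4);Tw[:3,:3]=Ro.from_rotvec(st['ee_rot']).as_matrix();Tw[:3,3]=st['eef_pos']
    C=np.linalg.inv(Tw@s['hand_eye']); d=dict(R=C[:3,:3],t=C[:3,3],vfov=s['vfov'],cx=s['cx'],cy=s['cy']); np.save(f'pics/{f}.npy',d,allow_pickle=True)
    return d
x0,y0,a0=np.load('st.npy')
def W(X,Y,Z): return (x0+np.cos(a0)*X-np.sin(a0)*Y,y0+np.sin(a0)*X+np.cos(a0)*Y,Z)
def St(p): d=np.array(p[:2])-[x0,y0]; c,s=np.cos(a0),np.sin(a0); return np.array([d@[c,s],d@[-s,c]])*1e3
E
python3 - <<'E'
from h import *
st=arm.read_state(); print(st['clock'],st['eef_pos'].round(4),St(st['eef_pos']).round(1),st['joints'].round(2))
d=wsnap('w3')
for n,p in dict(hub=W(.075,0,.087),tip=W(.137,0,.085),c3=W(.135,-.065,.012),c4=W(.135,.065,.012),plc=W(-.113,0,.069)).items(): print(n,np.round(proj(d,p)))
E
```

```text
7.7 [ 0.68   -0.0407  0.2394] [ -7.8 -76.2] [ 0.64  0.61 -0.96  1.41  0.5   1.38  1.29]
hub [396. 114.]
tip [482. 112.]
c3 [427. 183.]
c4 [442.  35.]
plc [141. 118.]
```

View pics/w3.png

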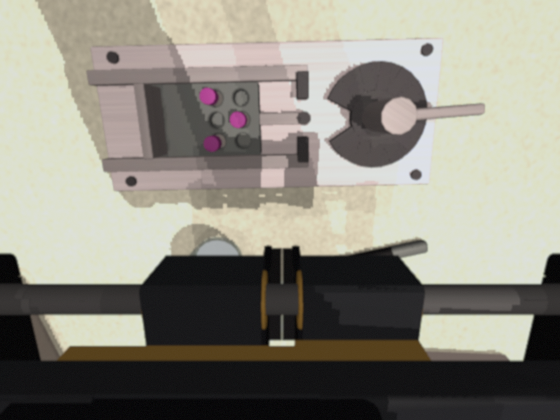

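The wrist view shows the notch facing the nose (notch tip about (350,118), nose roller (304,118)), the fin from (399,115) to (483,109), and the vials standing. I'll rectify to the station frame to measure the angle accurately.

Run:
```python
from h import *
d=load('w3'); im=cv2.imread('pics/w3.png')
def rect(z,n=4):  # station mm box x -40..140, y -50..50 (y up)
    src=[];dst=[]
    for X,Y in [(-40,-50),(140,-50),(140,50),(-40,50)]:
        src.append(proj(d,W(X/1e3,Y/1e3,z))); dst.append(((X+40)*n,(50-Y)*n))
    H=cv2.getPerspectiveTransform(np.float32(src),np.float32(dst)); return cv2.warpPerspective(im,H,(180*n,100*n))
A=rect(.027);B=rect(.085)
g=cv2.cvtColor(A,cv2.COLOR_BGR2GRAY); gb=cv2.cvtColor(B,cv2.COLOR_BGR2GRAY)
cx,cy=(75+40)*4,200
# disc rim fit: outer dark edge in directions upper/lower
mask=(g<85).astype(np.uint8)
for r in (30,34,38,41):
    th=np.radians(np.arange(130,230,.5)); u=cx+4*r*np.cos(th); v=cy-4*r*np.sin(th)
    val=cv2.remap(g,np.float32(u)[None],np.float32(v)[None],1)[0].astype(float)
    m=val>(val.max()+val.min())/2; i=np.where(m)[0]; print(r,np.degrees(th[i[0]]),np.degrees(th[i[-1]]),m[i[0]:i[-1]].mean(),val.min(),val.max())
# fin centre per column
for X in range(92,136,6):
    col=gb[:,(X+40)*4-2:(X+40)*4+3].mean(1); print(X,[round(50-k/4,1) for k in range(100,300,8)] if X==92 else '',col[100:300:8].astype(int))
cv2.imwrite('pics/rect.png',np.vstack([cv2.resize(A,(540,300)),cv2.resize(B,(540,300))]))
```

```text
30 168.0 204.5 1.0 71.0 224.0
34 164.5 205.0 1.0 72.0 224.0
38 163.5 206.5 1.0 72.0 224.0
41 162.5 206.5 1.0 71.0 224.0
92 [25.0, 23.0, 21.0, 19.0, 17.0, 15.0, 13.0, 11.0, 9.0, 7.0, 5.0, 3.0, 1.0, -1.0, -3.0, -5.0, -7.0, -9.0, -11.0, -13.0, -15.0, -17.0, -19.0, -21.0, -23.0] [223 224 220 173  98  81  81  82  65  53  50 124 179 178 162  86  81  82
  83  83  83  82  93 135 203]
98  [223 223 223 223 223 223 223 223 218 151 129 140 180 178 156 159 178 205
 218 223 224 224 224 224 224]
104  [218 218 218 219 218 219 220 218 219 214 198 154 179 176 154 211 219 221
 220 220 220 220 221 219 220]
110  [220 219 220 219 220 221 220 219 220 220 184 163 178 174 160 220 221 221
 221 219 220 221 221 221 220]
116  [220 218 218 219 220 221 221 221 220 218 160 168 177 171 177 220 221 221
 221 220 220 220 220 219 219]
122  [220 219 220 220 220 220 220 219 219 219 149 170 176 164 194 217 220 220
 220 220 220 221 221 221 221]
128  [218 219 218 218 219 216 219 221 221 215 150 171 176 160 209 221 219 221
 222 221 221 221 221 219 220]
134  [219 220 221 220 220 219 220 218 217 205 154 170 175 157 215 221 220 220
 220 220 221 221 219 219 220]
```

View pics/rect.png

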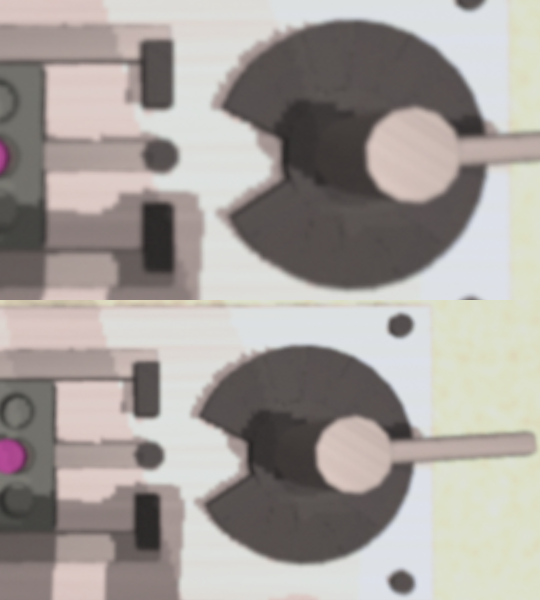

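Rectified at the disc's height, the notch and the fin both sit about 2.5–3° past the low point (anticlockwise), measured about the true axis. I'll nudge it back from the other side using force to find contact.

>>> {"name": "jog_arm", "arguments": {
  "motion": [
    {"hand":0,"xyz":[-2.8,3,0],"yaw":0.02},
    {"hand":0,"xyz":[-5.6,6,0],"yaw":0.02},
    {"hand":0,"xyz":[-8.4,9,0],"yaw":0.02},
    {"hand":0,"xyz":[-10.9,11.8,0],"yaw":0.02},
    {"hand":0,"xyz":[-10.9,11.8,0],"yaw":0.02},
    {"hand":0,"xyz":[-10.9,11.8,-4],"yaw":0.02},
    {"hand":0,"xyz":[-10.9,11.8,-8],"yaw":0.02},
    {"hand":0,"xyz":[-10.9,11.8,-11],"yaw":0.02},
    {"hand":0,"xyz":[-10.9,11.8,-11.8],"yaw":0.02},
    {"hand":0,"xyz":[-10.9,11.8,-11.8],"yaw":0.02}
  ]
}}

```text
clock: 8.75
eef_pos: [0.5703, 0.0782, 0.1218]
ee_rot: [0.109, -3.138, -0.0]
ft_force: [-0.0, 0.7, -0.1]
width: 0.0004
finger_force: 0.0
```

>>> {"name": "jog_arm", "arguments": {
  "motion": [
    {"hand":0,"xyz":[0.3,0.02,0],"yaw":0},
    {"hand":0,"xyz":[0.6,0.04,0],"yaw":0},
    {"hand":0,"xyz":[0.6,0.04,0],"yaw":0},
    {"hand":0,"xyz":[0.6,0.04,0],"yaw":0}
  ]
}}

```text
clock: 9.15
eef_pos: [0.5774, 0.078, 0.123]
ee_rot: [-0.107, 3.139, -0.0]
ft_force: [0.1, -0.2, 0.3]
width: 0.0003
finger_force: 0.0
```

>>> {"name": "jog_arm", "arguments": {
  "motion": [
    {"hand":0,"xyz":[0.05,0,0],"yaw":0},
    {"hand":0,"xyz":[0.1,0.01,0],"yaw":0},
    {"hand":0,"xyz":[0.1,0.01,0],"yaw":0}
  ]
}}

```text
clock: 9.45
eef_pos: [0.578, 0.078, 0.1223]
ee_rot: [-0.107, 3.14, -0.0]
ft_force: [0.4, 0.6, -0.5]
width: 0.0003
finger_force: 0.0
```

>>> {"name": "jog_arm", "arguments": {
  "motion": [
    {"hand":0,"xyz":[0.05,0,0],"yaw":0},
    {"hand":0,"xyz":[0.1,0.01,0],"yaw":0},
    {"hand":0,"xyz":[0.1,0.01,0],"yaw":0}
  ]
}}

```text
clock: 9.75
eef_pos: [0.579, 0.0782, 0.1222]
ee_rot: [0.107, -3.14, -0.0]
ft_force: [-0.8, 1.2, -0.7]
width: 0.0006
finger_force: 0.0
```

>>> {"name": "jog_arm", "arguments": {
  "motion": [
    {"hand":0,"xyz":[0.05,0,0],"yaw":0},
    {"hand":0,"xyz":[0.1,0.01,0],"yaw":0},
    {"hand":0,"xyz":[0.1,0.01,0],"yaw":0}
  ]
}}

```text
clock: 10.05
eef_pos: [0.5798, 0.0783, 0.1222]
ee_rot: [0.107, -3.139, 0.0]
ft_force: [-1.2, 0.8, 1.3]
width: 0.0006
finger_force: 0.7
```

Contact at about x = 0.5793. Pushing roughly 1.9 mm (2.7°) beyond it, then backing off and moving to where the wrist camera sees the cam.

>>> {"name": "jog_arm", "arguments": {
  "motion": [
    {"hand":0,"xyz":[0.08,0,0],"yaw":0},
    {"hand":0,"xyz":[0.15,0.01,0],"yaw":0},
    {"hand":0,"xyz":[0.15,0.01,0],"yaw":0},
    {"hand":0,"xyz":[0.15,0.01,0],"yaw":0}
  ]
}}

```text
clock: 10.45
eef_pos: [0.5815, 0.0785, 0.1222]
ee_rot: [-0.107, 3.14, 0.0]
ft_force: [-1.2, 0.3, -0.0]
width: 0.0008
finger_force: 0.6
```

>>> {"name": "jog_arm", "arguments": {
  "motion": [
    {"hand":0,"xyz":[-0.8,-0.05,0],"yaw":0},
    {"hand":0,"xyz":[-2,-0.1,0],"yaw":0},
    {"hand":0,"xyz":[-2,-0.1,4],"yaw":0},
    {"hand":0,"xyz":[-2,-0.1,8],"yaw":0},
    {"hand":0,"xyz":[-2,-0.1,11.7],"yaw":0},
    {"hand":0,"xyz":[1,-3,11.7],"yaw":0},
    {"hand":0,"xyz":[4,-6,11.7],"yaw":0},
    {"hand":0,"xyz":[7,-9,11.7],"yaw":0},
    {"hand":0,"xyz":[9.9,-11.9,11.7],"yaw":0},
    {"hand":0,"xyz":[9.9,-11.9,11.7],"yaw":0}
  ]
}}

```text
clock: 11.45
eef_pos: [0.6823, -0.047, 0.2379]
ee_rot: [0.095, -3.14, 0.003]
ft_force: [-1.1, 0.2, -0.1]
width: 0.0003
finger_force: 0.0
```

```bash
cat > meas.py <<'E'
from h import *
import sys
def run(f):
    d=load(f); im=cv2.imread(f'pics/{f}.png'); n=6
    def rect(z):
        src=[];dst=[]
        for X,Y in [(-60,-60),(150,-60),(150,60),(-60,60)]:
            src.append(proj(d,W(X/1e3,Y/1e3,z))); dst.append(((X+60)*n,(60-Y)*n))
        return cv2.cvtColor(cv2.warpPerspective(im,cv2.getPerspectiveTransform(np.float32(src),np.float32(dst)),(210*n,120*n),flags=cv2.INTER_LINEAR),cv2.COLOR_BGR2GRAY).astype(np.float32)
    A=rect(.027);S=rect(.034);B=rect(.085)
    def samp(I,X,Y): return cv2.remap(I,np.float32((np.array(X)+60)*n)[None],np.float32((60-np.array(Y))*n)[None],1)[0]
    # disc rim: outward dark->bright crossing, circle fit
    pts=[]
    for th in np.radians(np.r_[50:140:3,225:310:3]):
        r=np.arange(35,55,.1); v=samp(A,76+r*np.cos(th),-1.4+r*np.sin(th)); k=np.where(v>140)[0]
        if len(k): pts.append([76+r[k[0]]*np.cos(th),-1.4+r[k[0]]*np.sin(th)])
    P=np.array(pts); q=np.linalg.lstsq(np.c_[2*P,np.ones(len(P))],(P**2).sum(1),rcond=None)[0]; c=q[:2]; print('disc centre',c.round(2),'R',np.sqrt(q[2]+c@c).round(2))
    # notch edges -> bisector
    th=np.radians(np.arange(140,225,.1)); mids=[]
    for r in (32,35,38,41):
        v=samp(A,c[0]+r*np.cos(th),c[1]+r*np.sin(th)); i=np.where(v>140)[0]; mids.append(np.degrees(th[i[0]]+th[i[-1]])/2)
    print('notch mid deg',np.round(mids,1))
    # fin top-face centre line (edges against bright base): columns beyond disc
    ys=np.arange(-12,12,.1); F=[]
    for X in np.arange(112,134,2):
        v=samp(B,np.full(ys.size,X),ys); i=np.where(v<198)[0]; F.append([X,(ys[i[0]]+ys[i[-1]])/2,ys[i[-1]]-ys[i[0]]])
    F=np.array(F); k=np.polyfit(F[:,0],F[:,1],1); print('fin slope deg',np.degrees(np.arctan(k[0])).round(2),'y at axis',np.polyval(k,c[0]).round(2),'width',F[:,2].mean().round(1))
    # hub->disc axis and stop blocks symmetry
    for X in (9,12,14):
        ys=np.arange(-45,45,.1); v=samp(S,np.full(ys.size,X),ys); m=v<100; e=ys[1:][np.diff(m.astype(int))!=0]; print('blocks x',X,e.round(1))
for f in sys.argv[1:]: run(f)
E
python3 - <<'E'
from h import *
st=arm.read_state(); print(st['clock'],st['eef_pos'].round(4)); wsnap('w4')
E
python3 meas.py w3 w4
```

```text
11.45 [ 0.6823 -0.047   0.2379]
disc centre [76.52 -1.4 ] R 45.05
notch mid deg [183.7 182.8 183.1 183.2]
fin slope deg 3.47 y at axis -1.27 width 9.0
blocks x 9 [-43.7 -16.6  -5.3   2.2  14.   35.3]
blocks x 12 [-43.6 -16.7  -6.2   3.   14.   35.4]
blocks x 14 [-43.5 -16.9  -6.3   2.6  14.   35.4]
disc centre [76.36 -1.4 ] R 45.09
notch mid deg [180.8 180.4 180.6 180.6]
fin slope deg 0.86 y at axis -1.48 width 8.8
blocks x 9 [-43.5 -17.   -5.6   0.8  13.8  35.4]
blocks x 12 [-43.6 -17.   -6.4   2.9  13.8  35.5]
blocks x 14 [-43.6 -17.1  -6.3   2.8  13.9  35.5]
```

The notch is now within about 0.6° of the nose line (fin 0.8°, against a block/disc axis of about 0.1°). The cam is square. Next I go behind the rear plate and descend.

>>> {"name": "jog_arm", "arguments": {
  "motion": [
    {"hand":0,"xyz":[-2.2,-4.5,0],"yaw":0},
    {"hand":0,"xyz":[-4.4,-9,0],"yaw":0},
    {"hand":0,"xyz":[-6.8,-14,0],"yaw":0},
    {"hand":0,"xyz":[-6.8,-14,0],"yaw":0},
    {"hand":0,"xyz":[-6.8,-14,-3],"yaw":0},
    {"hand":0,"xyz":[-6.8,-14,-7],"yaw":0},
    {"hand":0,"xyz":[-6.8,-14,-11],"yaw":0},
    {"hand":0,"xyz":[-6.8,-14,-13],"yaw":0},
    {"hand":0,"xyz":[-6.8,-14,-13.4],"yaw":0},
    {"hand":0,"xyz":[-6.8,-14,-13.4],"yaw":0}
  ]
}}

```text
clock: 12.5
eef_pos: [0.6121, -0.1797, 0.1056]
ee_rot: [0.109, -3.14, -0.001]
ft_force: [0.9, 0.4, 0.2]
width: 0.0003
finger_force: 0.0
```

>>> {"name": "jog_arm", "arguments": {
  "motion": [
    {"hand":0,"xyz":[-0.06,1,0],"yaw":0},
    {"hand":0,"xyz":[-0.1,1.5,0],"yaw":0},
    {"hand":0,"xyz":[-0.13,2,0],"yaw":0},
    {"hand":0,"xyz":[-0.15,2.3,0],"yaw":0},
    {"hand":0,"xyz":[-0.17,2.6,0],"yaw":0},
    {"hand":0,"xyz":[-0.18,2.8,0],"yaw":0},
    {"hand":0,"xyz":[-0.18,2.8,0],"yaw":0}
  ]
}}

```text
clock: 13.2
eef_pos: [0.6116, -0.1541, 0.1069]
ee_rot: [-0.105, 3.137, -0.005]
ft_force: [1.2, -6.7, 5.0]
width: 0.0005
finger_force: 3.4
```

Contact, with the carriage sliding at about 7 N. Continuing gently.

>>> {"name": "jog_arm", "arguments": {
  "motion": [
    {"hand":0,"xyz":[-0.02,0.2,0],"yaw":0},
    {"hand":0,"xyz":[-0.03,0.4,0],"yaw":0},
    {"hand":0,"xyz":[-0.04,0.6,0],"yaw":0},
    {"hand":0,"xyz":[-0.05,0.8,0],"yaw":0},
    {"hand":0,"xyz":[-0.06,1.0,0],"yaw":0},
    {"hand":0,"xyz":[-0.07,1.2,0],"yaw":0},
    {"hand":0,"xyz":[-0.08,1.3,0],"yaw":0}
  ]
}}

```text
clock: 13.9
eef_pos: [0.6108, -0.1415, 0.107]
ee_rot: [-0.104, 3.137, -0.006]
ft_force: [-0.1, -7.3, 4.8]
width: 0.0006
finger_force: 4.4
```

>>> {"name": "jog_arm", "arguments": {
  "motion": [
    {"hand":0,"xyz":[-0.01,0.1,0],"yaw":0},
    {"hand":0,"xyz":[-0.01,0.2,0],"yaw":0},
    {"hand":0,"xyz":[-0.02,0.3,0],"yaw":0},
    {"hand":0,"xyz":[-0.02,0.3,0],"yaw":0}
  ]
}}

```text
clock: 14.3
eef_pos: [0.6106, -0.1385, 0.107]
ee_rot: [-0.104, 3.137, -0.006]
ft_force: [-0.1, -7.5, 5.4]
width: 0.0005
finger_force: 4.0
```

>>> {"name": "jog_arm", "arguments": {
  "motion": [
    {"hand":0,"xyz":[-0.01,0.1,0],"yaw":0},
    {"hand":0,"xyz":[-0.01,0.2,0],"yaw":0},
    {"hand":0,"xyz":[-0.01,0.2,0],"yaw":0}
  ]
}}

```text
clock: 14.6
eef_pos: [0.6105, -0.1366, 0.107]
ee_rot: [-0.104, 3.137, -0.006]
ft_force: [0.2, -8.3, 4.8]
width: 0.001
finger_force: 4.1
```

>>> {"name": "jog_arm", "arguments": {
  "motion": [
    {"hand":0,"xyz":[0,0.1,0],"yaw":0},
    {"hand":0,"xyz":[-0.01,0.15,0],"yaw":0},
    {"hand":0,"xyz":[-0.01,0.15,0],"yaw":0}
  ]
}}

```text
clock: 14.9
eef_pos: [0.6104, -0.1351, 0.107]
ee_rot: [-0.104, 3.137, -0.006]
ft_force: [0.1, -7.8, 4.2]
width: 0.0002
finger_force: 4.1
```

>>> {"name": "jog_arm", "arguments": {
  "motion": [
    {"hand":0,"xyz":[0,0.1,0],"yaw":0},
    {"hand":0,"xyz":[-0.01,0.15,0],"yaw":0},
    {"hand":0,"xyz":[-0.01,0.15,0],"yaw":0}
  ]
}}

```text
clock: 15.2
eef_pos: [0.6103, -0.1336, 0.1069]
ee_rot: [-0.104, 3.137, -0.006]
ft_force: [0.6, -7.6, 5.2]
width: 0.0001
finger_force: 4.1
```

>>> {"name": "jog_arm", "arguments": {
  "motion": [
    {"hand":0,"xyz":[0,0.1,0],"yaw":0},
    {"hand":0,"xyz":[-0.01,0.15,0],"yaw":0},
    {"hand":0,"xyz":[-0.01,0.15,0],"yaw":0}
  ]
}}

```text
clock: 15.5
eef_pos: [0.6103, -0.1321, 0.107]
ee_rot: [-0.104, 3.137, -0.006]
ft_force: [0.1, -7.8, 4.6]
width: 0.0004
finger_force: 4.1
```

>>> {"name": "jog_arm", "arguments": {
  "motion": [
    {"hand":0,"xyz":[0,0.1,0],"yaw":0},
    {"hand":0,"xyz":[-0.01,0.2,0],"yaw":0},
    {"hand":0,"xyz":[-0.01,0.2,0],"yaw":0}
  ]
}}

```text
clock: 15.8
eef_pos: [0.6104, -0.1317, 0.107]
ee_rot: [-0.102, 3.137, -0.009]
ft_force: [2.5, -11.5, 3.3]
width: 0.0007
finger_force: 6.1
```

>>> {"name": "jog_arm", "arguments": {
  "motion": [
    {"hand":0,"xyz":[0,0.1,0],"yaw":0},
    {"hand":0,"xyz":[-0.01,0.2,0],"yaw":0},
    {"hand":0,"xyz":[-0.01,0.2,0],"yaw":0}
  ]
}}

```text
clock: 16.1
eef_pos: [0.6107, -0.1312, 0.1073]
ee_rot: [-0.1, 3.136, -0.011]
ft_force: [3.8, -14.8, 4.1]
width: 0.0004
finger_force: 8.2
```

The motion stalled and the force is rising, so the carriage has reached its stops. One firmer seat, then back off, lift and look.

>>> {"name": "jog_arm", "arguments": {
  "motion": [
    {"hand":0,"xyz":[0,0.15,0],"yaw":0},
    {"hand":0,"xyz":[-0.01,0.3,0],"yaw":0},
    {"hand":0,"xyz":[-0.01,0.3,0],"yaw":0},
    {"hand":0,"xyz":[-0.01,0.3,0],"yaw":0}
  ]
}}

```text
clock: 16.5
eef_pos: [0.6108, -0.1308, 0.1075]
ee_rot: [-0.097, 3.136, -0.016]
ft_force: [2.8, -22.2, 6.5]
width: 0.0003
finger_force: 11.8
```

>>> {"name": "jog_arm", "arguments": {
  "motion": [
    {"hand":0,"xyz":[0.05,-0.8,0],"yaw":0},
    {"hand":0,"xyz":[0.2,-3,0],"yaw":0},
    {"hand":0,"xyz":[0.2,-4,0],"yaw":0},
    {"hand":0,"xyz":[0.2,-4,3],"yaw":0},
    {"hand":0,"xyz":[0.2,-4,7],"yaw":0},
    {"hand":0,"xyz":[0.2,-4,11],"yaw":0},
    {"hand":0,"xyz":[2.5,-1,13],"yaw":0},
    {"hand":0,"xyz":[5,3,13],"yaw":0},
    {"hand":0,"xyz":[7.1,7,13.1],"yaw":0},
    {"hand":0,"xyz":[7.1,8,13.1],"yaw":0}
  ]
}}

```text
clock: 17.5
eef_pos: [0.681, -0.0353, 0.2371]
ee_rot: [-0.119, 3.138, 0.006]
ft_force: [-0.1, 0.3, -0.5]
width: 0.0001
finger_force: 0.0
```

>>> {"name": "jog_arm", "arguments": {
  "motion": [
    {"hand":0,"xyz":[0,0,0],"yaw":0},
    {"hand":0,"xyz":[0,0,0],"yaw":0}
  ]
}}

```text
clock: 17.7
eef_pos: [0.6797, -0.0439, 0.2362]
ee_rot: [0.107, -3.139, 0.001]
ft_force: [0.4, -0.0, -0.6]
width: 0.0008
finger_force: 0.0
```

```bash
python3 - <<'E'
from h import *
d=wsnap('w5')
for n,p in dict(front_face_blk=W(.0069,-.0014,.034),nose_tip_home=W(.0519,-.0014,.034),plate_rear_home=W(-.0831,-.0014,.069)).items(): print(n,np.round(proj(d,p)))
im=cv2.imread('pics/w5.png')[0:250]; cv2.imwrite('pics/w5c.png',cv2.resize(im,(800,357),interpolation=2))
E
python3 meas.py w5
```

```text
front_face_blk [303. 118.]
nose_tip_home [355. 118.]
plate_rear_home [186. 118.]
disc centre [76.38 -1.4 ] R 45.09
notch mid deg [180.8 180.4 180.4 180.5]
fin slope deg 1.05 y at axis -1.66 width 8.9
blocks x 9 [-43.5 -16.5  14.   35.4]
blocks x 12 [-43.4 -16.9  14.   35.4]
blocks x 14 [-43.4 -16.9  14.   35.4]
```

View pics/w5c.png

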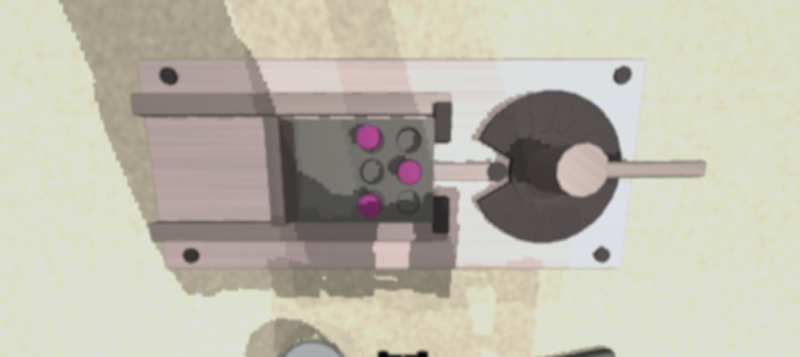

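The picture shows the carriage front against both stop blocks at (434,122) and (434,215), and the nose roller in the notch at (497,171). All three vials are standing. The plate's rear edge is at column 185, where home predicts 186. Handing in.

```bash
python3 -c "
from cell import arm
print(arm.sign_off())"
```

```text
the job is handed in; nothing more can be done
None
```

I turned the cam until its notch faced the nose (within about 1° by camera), then pushed the carriage home against both stops; all three vials are still standing, and I handed the job in at about 18 s.

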